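# Feel for the lost clothes peg at the back of the drawer

## Task

The big clothes peg has slid to the back of the shallow drawer in the grey plastic shelf unit, where the top board still covers it with the drawer right out. Pull the drawer out to its stop, feel along its floor for the peg, draw it out from under the top board and lift it out, and lay it flat in the middle of the red plate, setting it down and not dropping it. Then push the drawer fully shut and leave the cup, the canister and the mug as they stand.

Things in the scene. Friction and masses are not known exactly. Their poses are not given: they have to be found in the camera images.
- front_edge (a point): middle of the upper front edge of the top board of the low grey plastic shelf unit (fixed, 340 mm deep, 300 wide, 170 high, a shallow drawer under its 8 mm top board), whose front faces the robot's right. x points level into the unit, y to the left as one faces its front, z up. The board runs back from here over the drawer, underside 162 mm above the worktop; nothing stands on its front 75 mm
- drawer_handle (a point): centre of the drawer's grey pull bar: 11 mm thick (x), 13 high, 110 long (y), on two posts 51 mm either side of its centre, 138 mm above the worktop. There are 34 mm of clear space between bar and front panel. The 6 mm panel's top edge is 160 mm above the worktop; with the drawer shut the panel lies against the unit's front
- drawer (a joint): how far the drawer is pulled out of the unit's front (-x of front_edge), in m: 0 shut, 0.170 at its stop; starts 0 to 12 mm open. About 1.2 N of friction; stays where it is left. At the stop, 170 mm of floor lie open between panel and top board's front edge; the rest stays under the board
- drawer_floor (a point): centre of the drawer's flat inner floor, 112 mm above the worktop and 50 mm below the top board; moves with the drawer. The inside is 308 mm long (x) and 268 wide (y), with 4 mm side walls whose rims are 156 mm above the worktop; empty but for the peg
- peg: large white spring clothes peg lying on its side, 120 mm long (x), 20 high (z), about 45 g, stiff. Origin: centre of its underside. Jaws at +x, 19 mm wide; handles spread to 41 mm at -x; 29 wide at the middle. Starts at the back of the drawer, handles to the front, up to 15 degrees askew, 55 mm off the middle; drawer at its stop, handle ends lie within 15 mm of below the board's front edge
- plate: red melamine plate, 220 mm across, 22 mm high, loose on the worktop in front of the unit; origin: centre of its underside, z up. Flat inner floor 5 mm above its underside and about 130 mm across, then a sloping rim
- cup: transparent sippy cup with a white lid and two handles, 76 mm across the lid, 139 mm high, standing on the unit's top board; origin: centre of its underside
- canister: aluminium canister with a screw-top lid, 94 mm across, 129 mm high, standing on the unit's top board; origin: centre of its underside
- mug: white mug, 84 mm across, 85 mm high, with one handle, on the worktop beyond the plate; origin: centre of its underside
Not all that is in view belongs to the job. Several things look just like the plate: the one meant starts nearest to the robot's base.

How it is judged:
On the way, in this order (a step that is already met when the one before it is completed fails the run):
1. the drawer is pulled out to its stop (more than 155 mm) (value of joint drawer above 0.155 m), for 0.2 s.
2. the peg is lifted clear out of the drawer in the fingers (its underside above 175 mm) (height (world z) of peg above 0.175 m and contact force between the fingers and peg above 0.3 N), for 0.2 s.
3. the peg lies flat in the middle of the plate, let go (horizontal distance between peg and plate below 0.035 m and z of peg in the frame of plate below 0.015 m and angle between peg's own z axis and vertical below 0.2 rad and contact force between the fingers and peg below 0.05 N and linear speed of peg below 0.02 m/s), for 0.2 s.
4. the drawer is pushed fully shut (less than 6 mm open) (value of joint drawer below 0.006 m), for 0.2 s.
At the end, for the whole second after the job is handed in: The drawer is shut (less than 6 mm open); the peg lies still and flat (within 0.2 rad) on the plate's inner floor, its middle within 35 mm of the plate's middle; the plate sits flat on the worktop; cup, canister and mug are within 20 mm of where they stood (value of joint drawer below 0.006 m and horizontal distance between peg and plate below 0.035 m and z of peg in the frame of plate below 0.015 m and angle between peg's own z axis and vertical below 0.2 rad and linear speed of peg below 0.02 m/s and height (world z) of plate below 0.01 m and angle between plate's own z axis and vertical below 0.1 rad and distance of each of cup, canister, mug from where it was at the start of the episode below 0.02 m); the robot touches nothing.
It fails at once if the cup, canister or mug is knocked (shifted more than 20 mm or tipped more than 0.3 rad) (distance of any of cup, canister, mug from where it was at the start of the episode above 0.02 m or angle between any of cup, canister, mug's own z axis and vertical above 0.3 rad).
It fails at once if the peg is dropped or thrown on to the plate (over the plate, faster than 0.7 m/s while not held: a fall of some 25 mm) (horizontal distance between peg and plate below 0.13 m and linear speed of peg above 0.7 m/s and contact force between the fingers and peg below 0.05 N).
It also fails if it takes over 72 s, if anything falls off the work surface, if the arm or the gripper's body presses on something with over 40 N, if the wrist force passes 120 N, or if a joint passes its speed limit or range.

## Robot

A 7-joint arm with a two-finger parallel gripper is mounted at the origin on the work surface. World frame = base frame: x ahead of the robot, y to its left, z up, the work surface at z = 0. Lengths are in m, angles in rad, forces in N, time in s.
With the tool pointing down it reaches from about 0.425 to 0.925 m from the base axis. Payload 6.8 kg.
Tool frame: the origin (TCP) lies midway between the tips of the shut fingers; the grasp point (between the pads) lies 19 mm behind it; z points along the fingers, y is the direction in which the jaws open and shut (so a half turn about z gives the same grasp; the last joint's range is limited). The gripper opens to 85 mm and grips with 20 to 120 N. Pads are 22 mm wide; open, the fingers measure 114 mm over their backs; the gripper's body (76 mm by 85 mm) begins 54 mm behind the grasp point. The pads swing forward as they close: fully open they stand 13 mm farther back than shut.
Start: joints at [1.128, 0.477, 0.022, 1.555, -0.011, 1.109, -0.083], TCP at [0.222, -0.638, 0.231] pointing down, gripper open.
Joint ranges: [-2.96, 2.96], [-0.34, 2.1], [-1.41, 1.46], [0.24, 2.44], [-1.37, 4.51], [0.17, 1.92], [-2.96, 2.96]. Speed limits (rad/s): [2.39, 2.39, 3.14, 3.14, 3.14, 3.14, 3.14].

## Interface

Orientations are given as [roll, pitch, yaw] about the fixed x, y, z axes, in that order (R = Rz(yaw) Ry(pitch) Rx(roll)).
In Python, from cell import robot, viewer, search_frame gives the robot as it stands. The module is installed in compiled form; this text tells all that it offers.
- The arm moves only by the shell command python3 -m pendant 'ROWS'. ROWS is JSON, a list that holds one entry, the list of rows, each a list of 7 numbers: the turn, a rotation vector about the tool's x, y, z in rad, then the shift along the tool's x, y, z in mm, then the gripper's target within -1 to 1 (shut at 1, half-way at 0, fully open at -1). A call has 1 to 12 rows; each row shifts and turns the pose as measured when the row begins, along the tool's axes as they then stand; what a row does not reach is not made up. A row lasts 1/8 s, in which the tool goes at most 62.5 mm and 10.7 degrees, less where a joint would pass 70% of its speed; a pose out of reach is approached as far as the arm can. A call with a gripper value outside its range is refused whole. The fingers move at their own pace and stop on an object; the grip force is fixed at half the most. Time passes only in rows, so rows that do not move let the fingers close. It gives the time, the measured TCP pose, the force and the opening at its end, in the units of the state.
- robot.sense(): the state, without advancing time (a new reading comes with each control period).
- viewer.get_image(name): name is "scene" or "top" or "wrist"; returns the picture (400x640x3 uint8, red, green, blue); there is no depth.
- viewer.camera_model(name): a dict with "fx", "fy", "cx", "cy" (pixels), "R" (3x3) and "t" (3): a world point X has camera coordinates R X + t; the wrist camera has in their place "hand_eye" (4x4, takes a point from camera to tool coordinates, whose origin is the TCP and whose axes are the flange's). Camera axes: x right, y down, z forward; pixel columns grow to the right and rows downward; lengths in m; the calibration is good to about 2 mm. A picture is of the moment at which its call begins: read the wrist's pose just before it. camera_model takes no time and is no camera call.
- robot.job_done(): hands the job in, once; it reports no verdict.
Trained networks look in the newest picture that a camera, given by its name, has taken for a name from the list of things; names that differ only in an ending like _2 or _b are one class to them, and where a whole thing is asked for, a point or a joint stands for the part that bears it (a point fixed in the world has none). Each returns a list of dicts, best first, with "score" (0 to 1); they miss things now and then, are a little off and sometimes report something else, mostly with a low value. They report only what shows in the picture. A call takes as long as a camera call. They do not tell look-alikes from the thing itself.
- search_frame(label, camera): "at" ([column, row] in pixels, amid what is visible of it).
The state is a dict: "time_s": time; "joint_pos": joint angles; "qvel": joint speeds; "joint_torque": joint torques, N m; "eef_pos": TCP position; "orientation": TCP orientation; "force": force on the tool from outside, world axes, zero at the start; "wrist_torque": the same for the moment, N m; "gripper_width": opening from 0.0 (shut) to 1.0 (fully open).
Only numpy, scipy, OpenCV 4.12 (cv2) and the standard library are available. Lean on these libraries where they do the work, as an engineer would, in place of code of your own. Each camera call takes 0.05 s, during which the arm holds its last target.

## Working session

There is one attempt and no reset: what is moved stays moved. The work goes in short steps, Python scripts to look and compute and a shell command to move; the robot and the scene stay as the last step left them, time stands still between calls to the robot, and variables do not carry over. Pictures are saved under pics/ and viewed, and the job is handed in when it is done.

```bash
ls; mkdir -p pics; python3 - <<'E'
from cell import robot, viewer, search_frame
import cv2, numpy as np
s=robot.sense(); print(s)
for n in ["scene","top","wrist"]:
    im=viewer.get_image(n); cv2.imwrite(f"pics/{n}0.png",im[:,:,::-1])
    print(n,viewer.camera_model(n))
    for l in ["front_edge","drawer_handle","plate","cup","canister","mug","peg","drawer_floor"]:
        try: print(l,[(d["at"],round(d["score"],2)) for d in search_frame(l,n)][:5])
        except Exception as e: print(l,e)
print(robot.sense()["time_s"])
E
```

```text
pics
{'time_s': 0.0, 'joint_pos': array([ 1.12792839,  0.47781886,  0.02233343,  1.55641507, -0.01150958,
        1.10929413, -0.08305295]), 'qvel': array([-0.00060664,  0.00010495,  0.00120785,  0.00064155, -0.00144551,
       -0.00085383,  0.00104567]), 'joint_torque': array([-8.72091405e-04, -5.96447682e+01,  1.60785321e+00, -2.81191099e+01,
        1.26210760e-02,  9.39032121e-03, -1.76193583e-05]), 'eef_pos': array([ 0.22157696, -0.63698932,  0.23032837]), 'orientation': array([-3.13978942e+00,  1.23051563e-04,  3.34838401e-01]), 'force': array([-0.58929369, -0.2990176 , -0.18952951]), 'wrist_torque': array([ 0.01965207,  0.03160149, -0.01820998]), 'gripper_width': 0.9977497365994304}
scene {'fx': 480.1362709280236, 'fy': 480.1362709280236, 'cx': 316.2372784752635, 'cy': 202.96677842809586, 'R': array([[ 0.97248014,  0.23276237, -0.01020102],
       [ 0.1535657 , -0.67329395, -0.72325157],
       [-0.17521403,  0.70178126, -0.69050931]]), 't': array([-0.63944858, -0.03692428,  1.52688657])}
front_edge [([305.5, 156.7], 0.6)]
drawer_handle [([291.0, 172.2], 0.78), ([327.0, 295.3]
[... 680 characters left out ...]
.72), ([201.3, 198.7], 0.4)]
cup [([186.8, 266.3], 0.91)]
canister [([200.8, 196.1], 0.59)]
mug []
peg []
drawer_floor [([274.4, 234.0], 0.77)]
wrist {'fx': 318.45086714110704, 'fy': 318.45086714110704, 'cx': 321.2066743919273, 'cy': 201.9347956707287, 'hand_eye': array([[ 1.40958820e-04, -9.57222452e-01, -2.89352998e-01,
         7.44787643e-02],
       [ 9.99999039e-01, -2.64133459e-04,  1.36094377e-03,
         6.22275013e-04],
       [-1.37915374e-03, -2.89352912e-01,  9.57221495e-01,
        -1.41921654e-01],
       [ 0.00000000e+00,  0.00000000e+00,  0.00000000e+00,
         1.00000000e+00]])}
front_edge []
drawer_handle []
plate []
cup []
canister []
mug []
peg []
drawer_floor []
1.35
```

View pics/scene0.png

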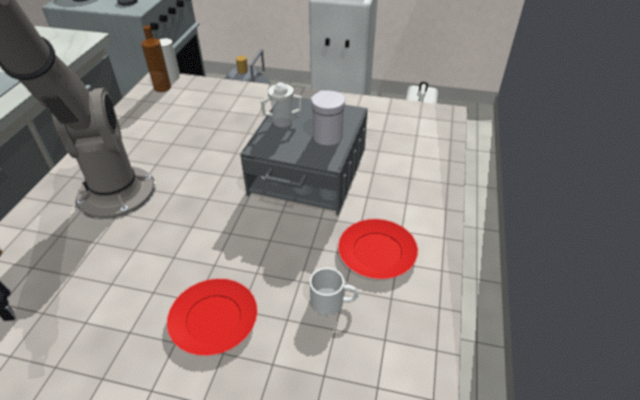

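View pics/top0.png

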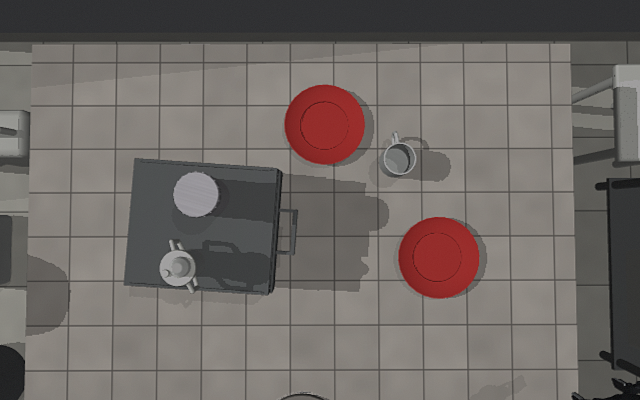

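View pics/wrist0.png

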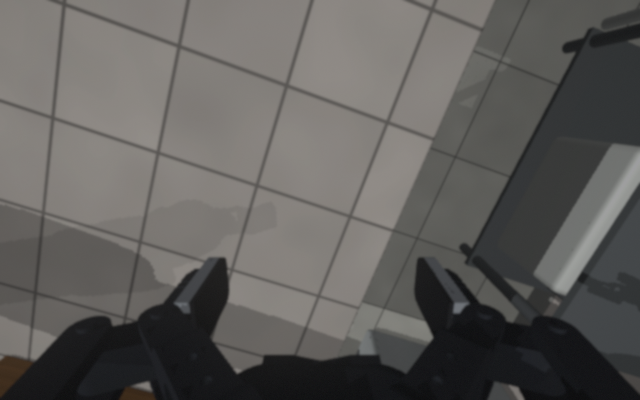

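The near red plate at top-view (438,258) is about 225 px from the base. The other, at (325,124), is about 313 px away, so the near one is meant. The unit's front faces right, at column ~280. I'll confirm both in enlarged crops and measure.

```bash
cat > h.py <<'E'
import numpy as np, cv2
from cell import robot, viewer, search_frame
def ray(cam,px,pose=None):
    m=viewer.camera_model(cam)
    d=np.array([(px[0]-m["cx"])/m["fx"],(px[1]-m["cy"])/m["fy"],1.])
    if cam=="wrist":
        from scipy.spatial.transform import Rotation as Ro
        s=pose or robot.sense(); R=Ro.from_euler("xyz",s["orientation"]).as_matrix()
        H=m["hand_eye"]; return R@H[:3,3]+s["eef_pos"], R@(H[:3,:3]@d)
    R,t=m["R"],m["t"]; return -R.T@t, R.T@d
def onz(cam,px,z,pose=None):
    c,d=ray(cam,px,pose); return c+d*(z-c[2])/d[2]
def proj(cam,X,pose=None):
    m=viewer.camera_model(cam)
    if cam=="wrist":
        from scipy.spatial.transform import Rotation as Ro
        s=pose or robot.sense(); R=Ro.from_euler("xyz",s["orientation"]).as_matrix()
        p=R.T@(np.array(X)-s["eef_pos"]); H=m["hand_eye"]; p=H[:3,:3].T@(p-H[:3,3])
    else: p=m["R"]@np.array(X)+m["t"]
    return np.array([m["fx"]*p[0]/p[2]+m["cx"],m["fy"]*p[1]/p[2]+m["cy"]])
E
python3 - <<'E'
from h import *
im=cv2.imread("pics/top0.png")
a=cv2.resize(im[145:305,115:305],None,fx=4,fy=3.7,interpolation=cv2.INTER_CUBIC)
a=cv2.resize(im[145:295,115:305],None,fx=4,fy=4,interpolation=cv2.INTER_CUBIC)
cv2.imwrite("pics/unit.png",a)
b=im[75:310,270:490]; cv2.imwrite("pics/plates.png",cv2.resize(b,None,fx=2.5,fy=2.5,interpolation=cv2.INTER_CUBIC))
# plate: red mask
hsv=cv2.cvtColor(im,cv2.COLOR_BGR2HSV); m=((hsv[...,1]>140)&((hsv[...,0]<8)|(hsv[...,0]>172))).astype(np.uint8)
n,l,st,c=cv2.connectedComponentsWithStats(m)
for i in range(1,n):
    if st[i,4]>300: print(st[i],c[i],onz("top",c[i],0.022), [onz("top",(st[i,0]+k,c[i][1]),.022)[1] for k in(0,st[i,2])])
print("base px",proj("top",[0,0,0]))
for l,p,z in [("cup",(186.8,266.3),.13),("can",(196,194),.3),("mug",(399,158),.08)]: print(l,onz("top",p,z))
E
```

```text
[ 285   85   80   79 4992] [324.17467949 124.07792468] [ 0.84230611 -0.06360572  0.022     ] [np.float64(0.04250024196701911), np.float64(-0.1742581395281825)]
[ 399  217   80   81 5151] [438.44010872 257.20947389] [ 0.48233165 -0.36883868  0.022     ] [np.float64(-0.2630266664677851), np.float64(-0.4777285638731844)]
base px [301.31799009 437.14427657]
cup [0.4727858  0.27348459 0.13      ]
can [0.64072108 0.20647444 0.3       ]
mug [ 0.74223374 -0.25444704  0.08      ]
```

View pics/unit.png

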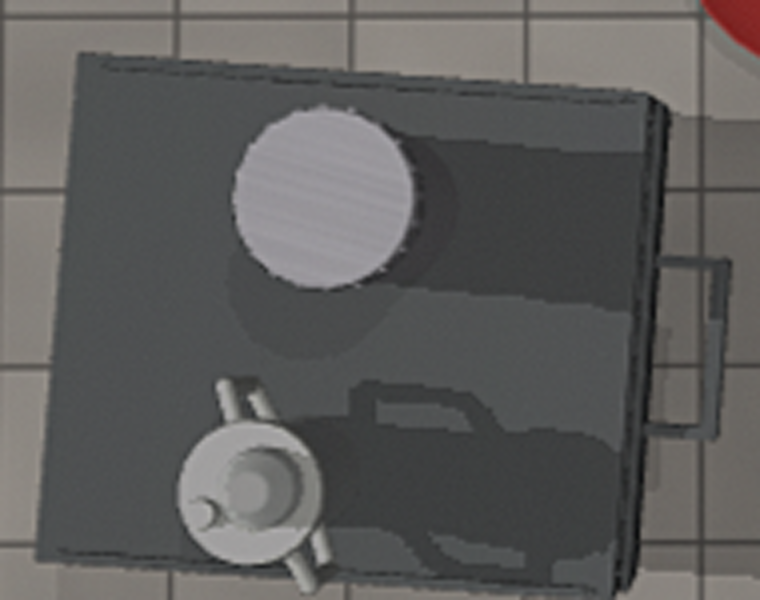

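View pics/plates.png

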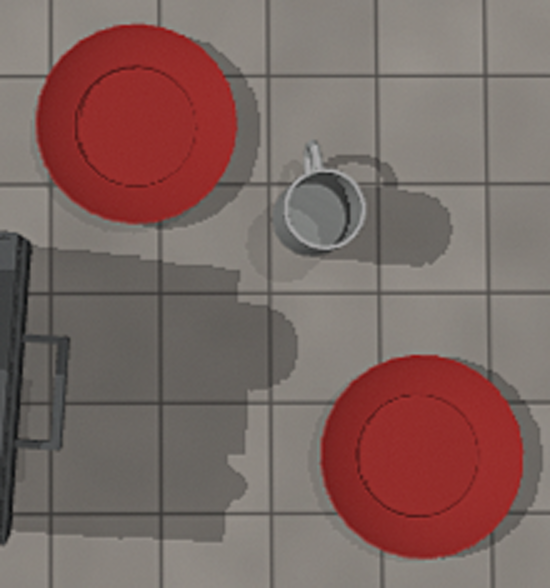

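```bash
python3 - <<'E'
from h import *
c=lambda p:(p[0]/4+115,p[1]/4+145)
P={k:onz("top",c(p),.17) for k,p in dict(BL=(80,52),FR=(650,93),FL=(615,597),BR=(38,560)).items()}
for k in P: print(k,P[k])
print("width",np.linalg.norm(P["FR"]-P["FL"]),"depth",np.linalg.norm(P["FR"]-P["BL"]),np.linalg.norm(P["FL"]-P["BR"]))
d=P["BL"]-P["FR"]+P["BR"]-P["FL"]; w=P["FL"]-P["FR"]
xd=d/np.linalg.norm(d); print("ang of x from depth edges",np.degrees(np.arctan2(d[1],d[0])),"from front edge",np.degrees(np.arctan2(w[1],w[0])), np.degrees(np.arctan2(*(P["BR"]-P["BL"])[1::-1])))
print("front mid",(P["FR"]+P["FL"])/2)
H=[onz("top",c(p),.1445) for p in [(732,260),(718,440),(713,268),(703,428)]]
print(H); print("handle",(H[0]+H[1]+H[2]+H[3])/4, np.linalg.norm(H[0]-H[1]))
# scene handle end points for check
print([onz("scene",p,.138) for p in [(291,172)]])
E
```

```text
BL [0.73205188 0.38614334 0.17      ]
FR [0.70707661 0.05002663 0.17      ]
FL [0.4120127  0.07019331 0.17      ]
BR [0.43450864 0.40671451 0.17      ]
width 0.2957522749795734 depth 0.3370433313631943 0.33727226708373376
ang of x from depth edges 85.96306253705617 from front edge 176.09009637868985 176.04505112751139
front mid [0.55954466 0.06010997 0.17      ]
[array([0.6086873, 0.0027337, 0.1445   ]), array([0.5007169 , 0.01123199, 0.1445    ]), array([0.6038984 , 0.01418163, 0.1445    ]), array([0.50791596, 0.02023072, 0.1445    ])]
handle [0.55530464 0.01209451 0.1445    ] 0.10830433598140464
[array([0.57077162, 0.05859552, 0.138     ])]
```

```bash
cat >> h.py <<'E'
from scipy.spatial.transform import Rotation as Ro
UX=np.array([np.cos(np.radians(86.0)),np.sin(np.radians(86.0)),0]); UY=np.array([-UX[1],UX[0],0]); UZ=np.array([0,0,1.])
FE=np.array([0.5595,0.0601,0.170])
def W(x,y,z): return FE+UX*x+UY*y+np.array([0,0,z-0.170])   # unit coords, world z
def U(P): d=np.asarray(P)-FE; return np.array([d@UX,d@UY,P[2]])
def down(yaw): return Ro.from_euler("xyz",[np.pi,0,yaw])
def tilt(th): # tool x = up/into unit, z into unit & down, th from vertical
    a=UX*np.sin(th)-UZ*np.cos(th); n=UX*np.cos(th)+UZ*np.sin(th)
    return Ro.from_matrix(np.column_stack([n,np.cross(a,n),a]))
def rel(P,Rt=None):
    s=robot.sense(); R=Ro.from_euler("xyz",s["orientation"])
    d=R.inv().apply(np.asarray(P)-s["eef_pos"])*1000
    print("t",s["time_s"],"eef",s["eef_pos"].round(4),"U",U(s["eef_pos"]).round(4),"rpy",s["orientation"].round(3),"F",s["force"].round(1),"g",round(s["gripper_width"],3))
    print("shift mm (tool now)",d.round(1), "len",np.linalg.norm(d).round(1))
    if Rt is not None:
        rv=(R.inv()*Rt).as_rotvec(); print("turn",rv.round(4),"deg",np.degrees(np.linalg.norm(rv)).round(1)); print("shift in target axes",(Rt.inv().apply(np.asarray(P)-s["eef_pos"])*1000).round(1))
E
python3 - <<'E'
from h import *
rel([0.5555,0.012,0.23],down(-0.070))
E
```

```text
t 1.35 eef [ 0.2218 -0.6375  0.2313] U [-0.7195  0.2882  0.2313] rpy [ 3.142 -0.     0.335] F [ 0.2 -0.1 -0.3] g 1.004
shift mm (tool now) [ 528.6 -503.8    1.3] len 730.3
turn [ 1.000e-04 -0.000e+00  4.048e-01] deg 23.2
shift in target axes [ 287.5 -671.3    1.3]
```

```bash
python3 -m pendant '[[[0,0,0.135,0,0,0,0.2],[0,0,0.135,0,0,0,0.2],[0,0,0.135,0,0,0,0.2],[0,0,0,24,-56,0,0.2],[0,0,0,24,-56,0,0.2],[0,0,0,24,-56,0,0.2],[0,0,0,24,-56,0,0.2],[0,0,0,24,-56,0,0.2],[0,0,0,24,-56,0,0.2],[0,0,0,24,-56,0,0.2],[0,0,0,24,-56,0,0.2],[0,0,0,24,-56,0,0.2]]]'
python3 - <<'E'
from h import *
rel([0.5555,0.012,0.23],down(-0.070))
E
```

```text
time_s: 2.85
eef_pos: [0.4853, -0.147, 0.2317]
orientation: [3.136, -0.005, -0.094]
force: [0.9, -0.9, -0.1]
gripper_width: 0.398
t 2.85 eef [ 0.4853 -0.147   0.2317] U [-0.2118  0.0596  0.2317] rpy [ 3.136 -0.005 -0.094] F [ 0.9 -0.9 -0.1] g 0.398
shift mm (tool now) [  55.  -164.9    1. ] len 173.8
turn [ 0.006  -0.005  -0.0241] deg 1.5
shift in target axes [  58.9 -163.5    1.7]
```

```bash
python3 -m pendant '[[[0,0,-0.012,19,-54,0,0.2],[0,0,-0.012,19,-54,0,0.2],[0,0,0,18,-50,0,0.2],[0,0,0,0,0,0,0.2]]]'
python3 - <<'E'
from h import *
rel([0.5555,0.012,0.23],down(-0.070))
cv2.imwrite("pics/w1.png",viewer.get_image("wrist")[:,:,::-1])
s=robot.sense()
for y in(-.055,.055): print(proj("wrist",W(-.0485,y,.1445),s))
E
```

```text
time_s: 3.35
eef_pos: [0.5578, 0.0172, 0.2324]
orientation: [3.138, -0.009, -0.061]
force: [-0.5, -1.6, -0.6]
gripper_width: 0.402
t 3.35 eef [0.5578 0.0172 0.2324] U [-0.043  -0.0013  0.2324] rpy [ 3.138 -0.009 -0.061] F [-0.5 -1.6 -0.6] g 0.402
shift mm (tool now) [-2.   5.3  2.4] len 6.1
turn [ 0.0035 -0.0089  0.0087] deg 0.7
shift in target axes [-1.9  5.3  2.4]
[323.80765942 137.02771507]
[322.77360379 275.47960074]
```

View pics/w1.png

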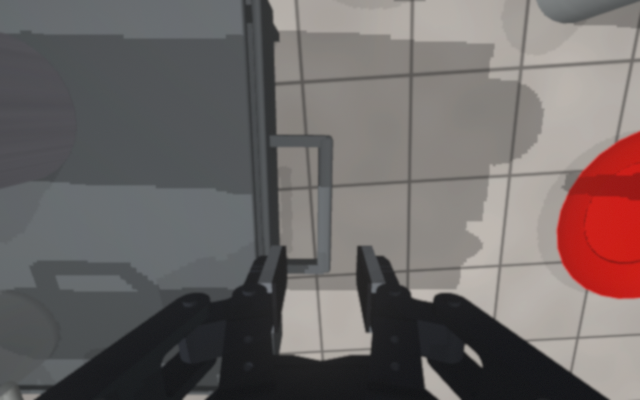

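The wrist view shows the bar running from (326,140) to (325,267), about 2 mm further out than estimated. I'll descend on it.

```bash
python3 - <<'E'
from h import *
rel(W(-.050,0,.122),down(-0.070))
E
python3 -m pendant '[[[0.003,-0.009,0.009,-1.5,7,0,0.2],[0,0,0,0,0,30,0.2],[0,0,0,0,0,30,0.2]]]'
python3 - <<'E'
from h import *
rel(W(-.050,0,.122),down(-0.070))
E
```

```text
t 3.4 eef [0.5571 0.0143 0.2322] U [-0.0459 -0.0008  0.2322] rpy [ 3.136 -0.008 -0.065] F [-0.  -0.1  0.4] g 0.396
shift mm (tool now) [ -1.7   3.5 110.2] len 110.3
turn [ 0.0052 -0.0082  0.0054] deg 0.6
shift in target axes [ -0.8   4.1 110.2]
time_s: 3.78
eef_pos: [0.5559, 0.0008, 0.1735]
orientation: [3.138, -0.004, -0.082]
force: [0.5, 0.4, 0.7]
gripper_width: 0.398
t 3.775 eef [0.5559 0.0008 0.1735] U [-0.0594 -0.0006  0.1735] rpy [ 3.138 -0.004 -0.082] F [0.5 0.4 0.7] g 0.398
shift mm (tool now) [-0.9 -9.6 51.5] len 52.3
turn [ 0.0038 -0.0035 -0.0123] deg 0.8
shift in target axes [-0.6 -9.4 51.5]
```

```bash

python3 -m pendant '[[[0,0,-0.01,0,-9,0,0.2],[0,0,0,0,0,0,0.2]]]'
python3 - <<'E'
from h import *
rel(W(-.050,0,.122),down(-0.070))
E
```

```text
time_s: 4.03
eef_pos: [0.5552, 0.0067, 0.1728]
orientation: [3.136, 0.0, -0.077]
force: [-0.1, -0.4, 0.5]
gripper_width: 0.4
t 4.025 eef [0.5552 0.0067 0.1728] U [-0.0535  0.0006  0.1728] rpy [ 3.136  0.    -0.077] F [-0.1 -0.4  0.5] g 0.4
shift mm (tool now) [ 0.5 -3.8 50.8] len 50.9
turn [ 0.0053  0.0001 -0.0068] deg 0.5
shift in target axes [ 0.6 -3.5 50.8]
```

```bash

python3 -m pendant '[[[0,0,-0.005,0,-3.5,10,0.2],[0,0,0,0,0,20,0.2],[0,0,0,0,0,20,0.2],[0,0,0,0,0,0,0.2]]]'
python3 - <<'E'
from h import *
rel(W(-.050,0,.122),down(-0.070))
E
```

```text
time_s: 4.53
eef_pos: [0.5579, 0.0099, 0.1244]
orientation: [3.137, -0.006, -0.072]
force: [-0.4, 0.0, 0.1]
gripper_width: 0.4
t 4.525 eef [0.5579 0.0099 0.1244] U [-0.0502 -0.0019  0.1244] rpy [ 3.137 -0.006 -0.072] F [-0.4  0.   0.1] g 0.4
shift mm (tool now) [-1.9 -0.2  2.4] len 3.0
turn [ 0.0047 -0.0062 -0.0023] deg 0.5
shift in target axes [-1.9 -0.2  2.4]
```

```bash

python3 -m pendant '[[[0,0,0,0,0,2,1],[0,0,0,0,0,0,1],[0,0,0,0,0,0,1],[0,0,0,0,0,0,1],[0,0,0,0,0,0,1]]]'
python3 -m pendant '[[[0,0,0,0,20,0,1],[0,0,0,0,30,0,1],[0,0,0,0,30,0,1],[0,0,0,0,30,0,1]]]'
python3 - <<'E'
from h import *
rel(W(-.218,0,.122),down(-0.070))
E
```

```text
time_s: 5.15
eef_pos: [0.5586, 0.0104, 0.1234]
orientation: [3.138, -0.008, -0.072]
force: [1.4, 1.5, -5.6]
gripper_width: 0.111
time_s: 5.65
eef_pos: [0.5511, -0.0946, 0.1234]
orientation: [-3.139, -0.008, -0.065]
force: [1.3, 2.7, -5.4]
gripper_width: 0.114
t 5.65 eef [ 0.5511 -0.0946  0.1234] U [-0.1549 -0.0025  0.1234] rpy [-3.139 -0.008 -0.065] F [ 1.3  2.7 -5.4] g 0.114
shift mm (tool now) [-2.8 63.1  1.3] len 63.2
turn [-0.0025 -0.0081  0.0055] deg 0.6
shift in target axes [-2.4 63.1  1.4]
```

```bash

python3 -m pendant '[[[0,0,0,0,30,0,1],[0,0,0,0,20,0,1],[0,0,0,0,10,0,1],[0,0,0,0,8,0,1],[0,0,0,0,5,0,1]]]'
python3 - <<'E'
from h import *
rel(W(-.218,0,.122),down(-0.070))
E
```

```text
time_s: 6.28
eef_pos: [0.5469, -0.1529, 0.1234]
orientation: [-3.119, -0.005, -0.058]
force: [-0.8, 7.5, -2.2]
gripper_width: 0.113
t 6.275 eef [ 0.5469 -0.1529  0.1234] U [-0.2134 -0.0023  0.1234] rpy [-3.119 -0.005 -0.058] F [-0.8  7.5 -2.2] g 0.113
shift mm (tool now) [-2.3  4.6  1.3] len 5.4
turn [-0.0228 -0.0048  0.0116] deg 1.5
shift in target axes [-2.3  4.6  1.4]
```

```bash

python3 -m pendant '[[[0,0,0,0,8,0,1],[0,0,0,0,0,0,1],[0,0,0,0,0,0,0.2],[0,0,0,0,0,0,0.2],[0,0,0,0,0,0,0.2],[0,0,0,0,0,-40,0.2],[0,0,0,0,0,-50,0.2],[0,0,0,0,0,-60,0],[0,0,0,-60,0,0,0],[0,0,0,-60,0,0,0],[0,0,0,-60,0,0,0],[0,0,0,0,0,0,0]]]'
python3 - <<'E'
from h import *
rel(W(-.218,0,.122),down(-0.070))
im=viewer.get_image("scene")[:,:,::-1].copy(); cv2.imwrite("pics/s2.png",im)
print(search_frame("peg","scene"),search_frame("drawer_handle","scene"))
c=im[110:270,180:400]; cv2.imwrite("pics/s2c.png",cv2.resize(c,None,fx=3.6,fy=3.6,interpolation=cv2.INTER_CUBIC))
im=viewer.get_image("top")[:,:,::-1].copy(); cv2.imwrite("pics/t2.png",im)
print(search_frame("peg","top"))
E
```

```text
time_s: 7.78
eef_pos: [0.3633, -0.1499, 0.2799]
orientation: [-3.114, -0.01, -0.056]
force: [0.9, 0.2, 0.3]
gripper_width: 0.496
t 7.775 eef [ 0.3633 -0.1499  0.2799] U [-0.2231  0.1811  0.2799] rpy [-3.114 -0.01  -0.056] F [0.9 0.2 0.3] g 0.496
shift mm (tool now) [179.5   1.8 159.8] len 240.4
turn [-0.0273 -0.0102  0.0144] deg 1.9
shift in target axes [181.1  -5.2 157.9]
[] [{'at': [278.3, 192.5], 'score': 0.56}]
[]
```

View pics/s2c.png

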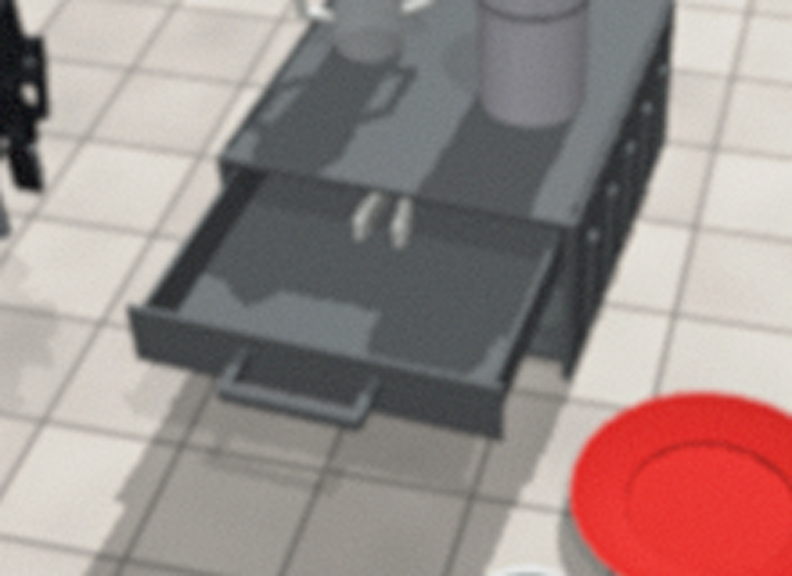

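View pics/t2.png

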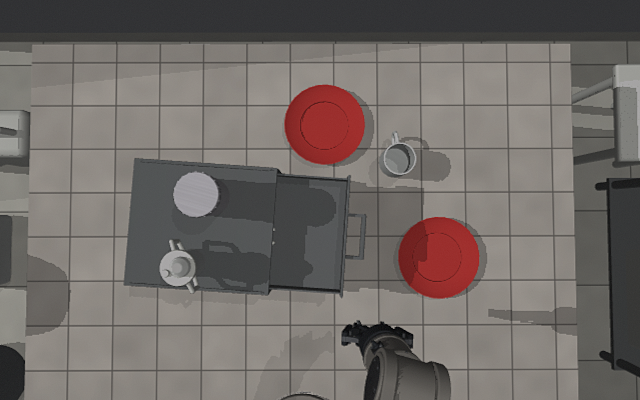

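The drawer is out. In the scene crop the two white handle ends are at about (358,240) and (401,248). The top view shows two tiny white tips near (275,229) and (273,243).

```bash
python3 - <<'E'
from h import *
c=lambda p:(p[0]/3.6+180,p[1]/3.6+110)
for p in [(360,241),(400,249)]: print("bottom end",U(onz("scene",c(p),.112)), )
for p in [(360,225),(399,232)]: print("top end",U(onz("scene",c(p),.132)))
for p in [(275,229),(273.3,243)]: print("top cam",U(onz("top",p,.130)))
# board front edge check & drawer
for y in(-.15,0,.15): q=proj("scene",W(0,y,.17)); print("edge scene crop",(q-[180,110])*3.6, "top",proj("top",W(0,y,.17)))
q=proj("scene",W(-.176,0,.16));print((q-[180,110])*3.6)
im=cv2.imread("pics/t2.png"); cv2.imwrite("pics/t2c.png",cv2.resize(im[165:300,255:375],None,fx=5,fy=4.4,interpolation=cv2.INTER_CUBIC))
im=cv2.imread("pics/s2.png"); cv2.imwrite("pics/s2d.png",cv2.resize(im[140:200,220:350],None,fx=6,fy=6,interpolation=cv2.INTER_CUBIC))
E
```

```text
bottom end [-0.00214744  0.02340578  0.112     ]
bottom end [-0.00211608 -0.01090745  0.112     ]
top end [-0.00528838  0.02089587  0.132     ]
top end [-0.00443198 -0.01187322  0.132     ]
top cam [-0.00046027 -0.00318058  0.13      ]
top cam [0.00125913 0.03104231 0.13      ]
edge scene crop [569.00399993 224.17102199] top [277.6660834  167.38053032]
edge scene crop [384.35386319 188.57311594] top [273.15301425 230.92650857]
edge scene crop [208.63833516 154.6976747 ] top [268.58988433 295.17736428]
[301.0858017  347.42105641]
```

View pics/t2c.png

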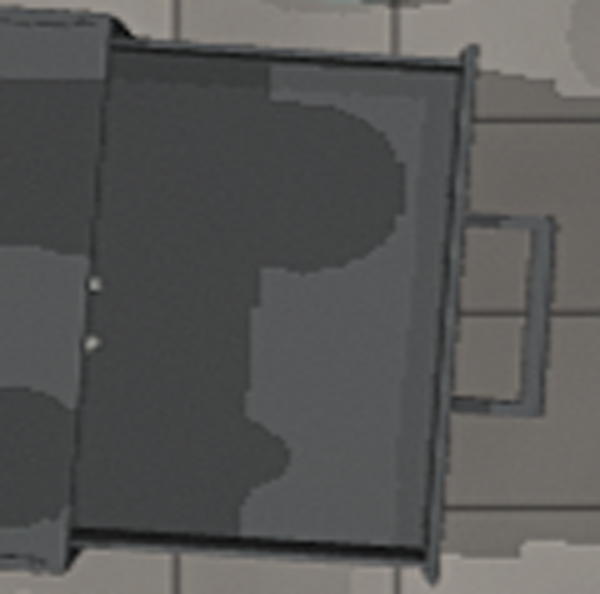

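View pics/s2d.png

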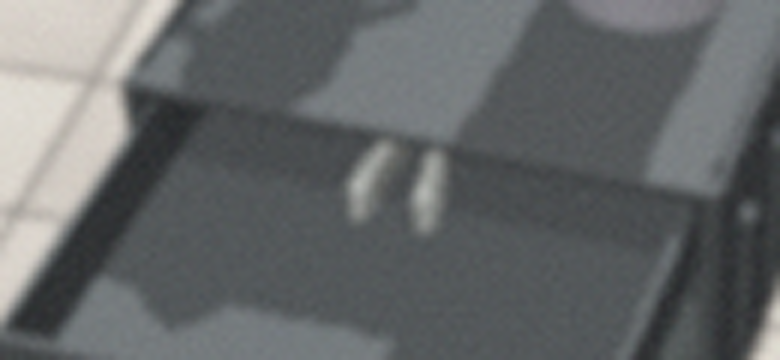

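```bash

python3 -m pendant '[[[0,0,-0.17,57,-30,0,0],[0,0,-0.17,50,-40,0,0],[0,0,-0.17,40,-50,0,0],[0,0,-0.17,0,0,0,0],[0,0,-0.17,0,0,0,0],[0,0,-0.17,0,0,0,0],[0,0,-0.17,0,0,0,0],[0,0,-0.17,0,0,0,0],[0,0,-0.15,0,0,0,0],[0,0,0,0,0,0,0]]]'
python3 - <<'E'
from h import *
rel(W(-.12,0.012,.25),tilt(0)); print(robot.sense()["joint_pos"].round(3))
E
```

```text
time_s: 9.28
eef_pos: [0.5077, -0.011, 0.2817]
orientation: [3.133, -0.04, 1.513]
force: [-0.2, 0.3, -0.1]
gripper_width: 0.5
t 9.275 eef [ 0.5077 -0.011   0.2817] U [-0.0745  0.0467  0.2817] rpy [ 3.133 -0.04   1.513] F [-0.2  0.3 -0.1] g 0.5
shift mm (tool now) [-47.1  33.9  30.1] len 65.4
turn [ 0.0085 -0.0404  0.0115] deg 2.5
shift in target axes [-45.5  34.7  31.7]
[ 0.379  0.187 -0.514  1.866  0.06   1.097 -0.212]
```

```bash

python3 -m pendant '[[[0,0.1,0,-30,17,0,0],[0,0.17,0,-25,17,0,0],[0,0.17,0,0,0,0,0],[0,0.17,0,0,0,0,0],[0,0.17,0,0,0,0,0],[0,0.17,0,0,0,0,0],[0,0,0,0,0,0,0]]]'
python3 - <<'E'
from h import *
rel(W(-.09,0.012,.20),tilt(1.0)); s=robot.sense();print(s["joint_pos"].round(3))
cv2.imwrite("pics/w3.png",viewer.get_image("wrist")[:,:,::-1])
for y in(-.15,0,.15): print(proj("wrist",W(0,y,.17),s))
E
```

```text
time_s: 10.15
eef_pos: [0.5469, -0.0689, 0.2766]
orientation: [3.136, -1.023, 1.501]
force: [0.3, 1.1, -0.9]
gripper_width: 0.497
t 10.15 eef [ 0.5469 -0.0689  0.2766] U [-0.1296  0.0036  0.2766] rpy [ 3.136 -1.023  1.501] F [ 0.3  1.1 -0.9] g 0.497
shift mm (tool now) [-44.8  -8.9  73.6] len 86.6
turn [ 0.0061 -0.023  -0.0002] deg 1.4
shift in target axes [-43.1  -8.4  74.7]
[ 0.896  0.587 -0.567  1.733 -0.688  1.325  0.606]
[469.97667111 204.38866309]
[322.74249354 204.54613989]
[174.61117745 204.70457624]
```

View pics/w3.png

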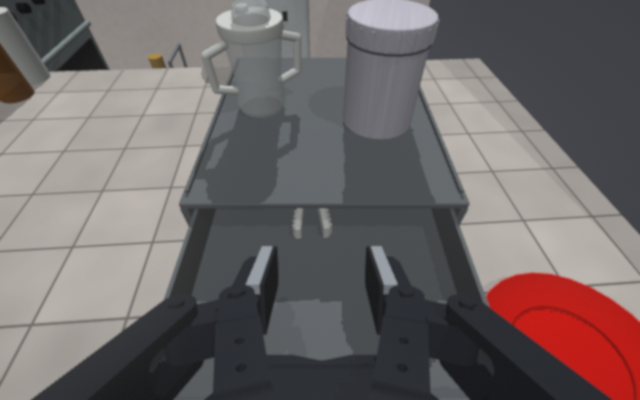

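```bash
python3 - <<'E'
from h import *
s=robot.sense()
im=cv2.imread("pics/w3.png"); cv2.imwrite("pics/w3c.png",cv2.resize(im[190:260,260:360],None,fx=7,fy=7,interpolation=cv2.INTER_CUBIC))
for p in [(297,238),(327,237)]: print("bottom",U(onz("wrist",p,.112,s)))
for p in [(297,230),(326,229)]: print("top",U(onz("wrist",p,.132,s)))
E
```

```text
bottom [0.00188775 0.02858992 0.112     ]
bottom [ 0.00340439 -0.00611504  0.112     ]
top [-0.00146222  0.02744478  0.132     ]
top [ 1.72771068e-05 -4.53529737e-03  1.32000000e-01]
```

View pics/w3c.png

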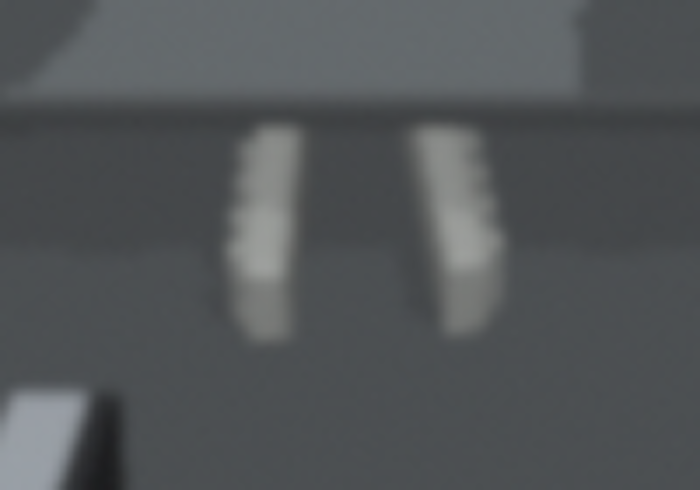

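```bash
python3 - <<'E'
from h import *
rel(W(-.041,0.012,.1735),tilt(.873))
E
python3 -m pendant '[[[0,-0.06,0,-15,0,20,-0.6],[0,-0.06,0,-15,-5,25,-0.6],[0,-0.05,0,-10,-5,25,-0.6],[0,0,0,0,0,0,-0.6]]]'
python3 - <<'E'
from h import *
rel(W(-.041,0.012,.1735),tilt(.873))
E
```

```text
t 10.2 eef [ 0.5475 -0.0673  0.2784] U [-0.128   0.0031  0.2784] rpy [ 3.129 -1.021  1.509] F [ 0.4 -0.7 -0.2] g 0.5
shift mm (tool now) [-43.9  -9.8 128.9] len 136.5
turn [ 0.0058 -0.1478  0.0039] deg 8.5
shift in target axes [-24.5  -8.9 134. ]
time_s: 10.7
eef_pos: [0.5442, -0.0265, 0.2092]
orientation: [3.119, -0.832, 1.522]
force: [0.1, -0.1, 0.9]
gripper_width: 0.8
t 10.7 eef [ 0.5442 -0.0265  0.2092] U [-0.0875  0.0092  0.2092] rpy [ 3.119 -0.832  1.522] F [ 0.1 -0.1  0.9] g 0.8
shift mm (tool now) [ 5.  -3.1 58.4] len 58.7
turn [0.0065 0.0411 0.0145] deg 2.5
shift in target axes [ 2.5 -2.8 58.6]
```

```bash

python3 -m pendant '[[[0.006,0.041,0.014,3,-3,25,-0.6],[0,0,0,0,0,25,-0.6],[0,0,0,0,0,8,-0.6],[0,0,0,0,0,0,-0.6]]]'
python3 - <<'E'
from h import *
s=robot.sense()
cv2.imwrite("pics/w4.png",viewer.get_image("wrist")[:,:,::-1])
rel(W(.020,0.012,.1225),tilt(.873))
E
```

```text
time_s: 11.2
eef_pos: [0.547, 0.0215, 0.1745]
orientation: [3.137, -0.875, 1.503]
force: [-0.2, 0.3, 0.7]
gripper_width: 0.795
t 11.25 eef [0.5472 0.0212 0.1747] U [-0.0397  0.0096  0.1747] rpy [ 3.136 -0.875  1.503] F [0.2 0.5 0.2] g 0.799
shift mm (tool now) [-1.8 -2.7 79.3] len 79.4
turn [ 0.0037 -0.0016  0.0015] deg 0.3
shift in target axes [-1.6 -2.4 79.3]
```

View pics/w4.png

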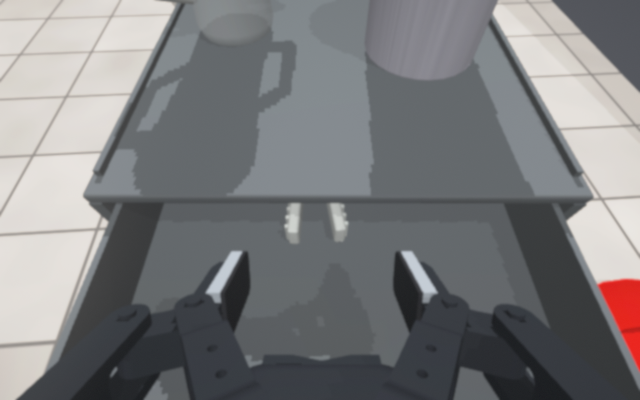

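The handle ends sit at (291,240) and (340,238), centred near column 316. The fingers are centred near 321, so I need a 3 mm shift and then the insertion.

```bash

python3 -m pendant '[[[0,0,0,-2,-3,15,-0.6],[0,0,0,0,0,25,-0.6],[0,0,0,0,0,20,-0.6],[0,0,0,0,0,0,-0.6]]]'
python3 - <<'E'
from h import *
s=robot.sense()
cv2.imwrite("pics/w5.png",viewer.get_image("wrist")[:,:,::-1])
rel(W(.020,0.012,.1225),tilt(.873))
E
```

```text
time_s: 11.75
eef_pos: [0.5482, 0.0657, 0.1328]
orientation: [3.134, -0.873, 1.501]
force: [-0.6, 0.1, 0.4]
gripper_width: 0.799
t 11.8 eef [0.5488 0.0647 0.1332] U [0.0039 0.011  0.1332] rpy [ 3.133 -0.873  1.5  ] F [ 0.3 -0.5  0.2] g 0.802
shift mm (tool now) [ 2.2 -1.1 19.2] len 19.4
turn [ 0.009   0.0004 -0.0004] deg 0.5
shift in target axes [ 2.2 -1.  19.2]
```

View pics/w5.png

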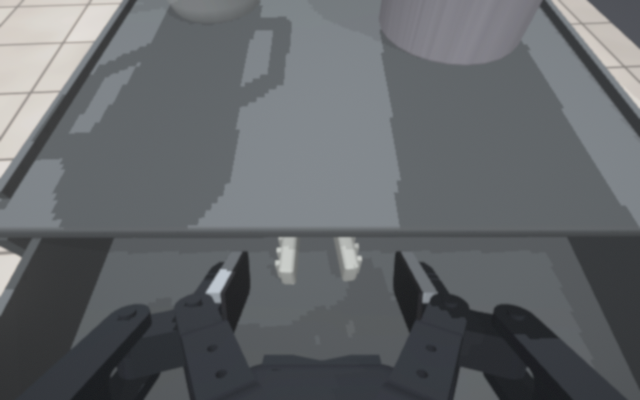

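```bash

python3 -m pendant '[[[0,0,0,1,-1,15,-0.6],[0,0,0,0,0,5,-0.6],[0,0,0,0,0,0,-0.6]]]'
python3 - <<'E'
from h import *
rel(W(.020,0.012,.1225),tilt(.873))
E
```

```text
time_s: 12.18
eef_pos: [0.5499, 0.0802, 0.1208]
orientation: [3.131, -0.871, 1.5]
force: [0.1, 1.0, 0.4]
gripper_width: 0.801
t 12.175 eef [0.5499 0.0802 0.1208] U [0.0194 0.0109 0.1208] rpy [ 3.131 -0.871  1.5  ] F [0.1 1.  0.4] g 0.801
shift mm (tool now) [ 1.7 -1.  -0.6] len 2.1
turn [ 0.0117  0.0016 -0.0006] deg 0.7
shift in target axes [ 1.7 -1.1 -0.6]
```

```bash

python3 -m pendant '[[[0,0,0,2,0,0,1],[0,0,0,0,0,0,1],[0,0,0,0,0,0,1],[0,0,0,0,0,0,1]]]'
python3 - <<'E'
from h import *
s=robot.sense()
cv2.imwrite("pics/w6.png",viewer.get_image("wrist")[:,:,::-1])
rel(W(.020,0.012,.1225),tilt(.873))
E
```

```text
time_s: 12.68
eef_pos: [0.5504, 0.081, 0.123]
orientation: [3.129, -0.871, 1.5]
force: [-0.1, 0.6, -0.1]
gripper_width: 0.441
t 12.725 eef [0.5505 0.081  0.123 ] U [0.0202 0.0105 0.123 ] rpy [ 3.129 -0.871  1.5  ] F [-0.7 -0.8 -0.2] g 0.449
shift mm (tool now) [-0.5 -1.5  0.2] len 1.6
turn [ 0.0127  0.0017 -0.0005] deg 0.7
shift in target axes [-0.5 -1.5  0.2]
```

View pics/w6.png

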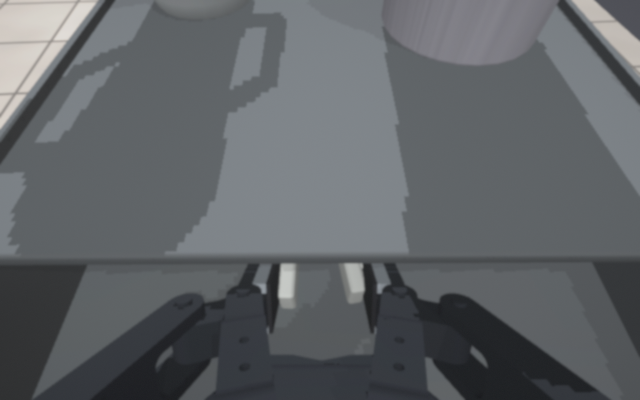

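Gripped at 38 mm opening, one handle against each pad. Drawing it out level.

```bash

python3 -m pendant '[[[0,0,0,-6,0,-7.5,1],[0,0,0,-10,0,-12,1],[0,0,0,-10,0,-12,1],[0,0,0,0,0,0,1]]]'
python3 - <<'E'
from h import *
s=robot.sense()
cv2.imwrite("pics/w7.png",viewer.get_image("wrist")[:,:,::-1])
rel(W(-.055,0.012,.1235),tilt(.873))
E
```

```text
time_s: 13.22
eef_pos: [0.5473, 0.0356, 0.123]
orientation: [3.129, -0.87, 1.498]
force: [-0.5, 0.4, -0.3]
gripper_width: 0.447
t 13.275 eef [0.5472 0.0364 0.1231] U [-0.0245  0.0106  0.1231] rpy [ 3.129 -0.87   1.499] F [ 1.  -0.5  0.5] g 0.449
shift mm (tool now) [-19.3  -1.1 -23.6] len 30.5
turn [ 0.014   0.0029 -0.0013] deg 0.8
shift in target axes [-19.3  -1.4 -23.6]
```

View pics/w7.png

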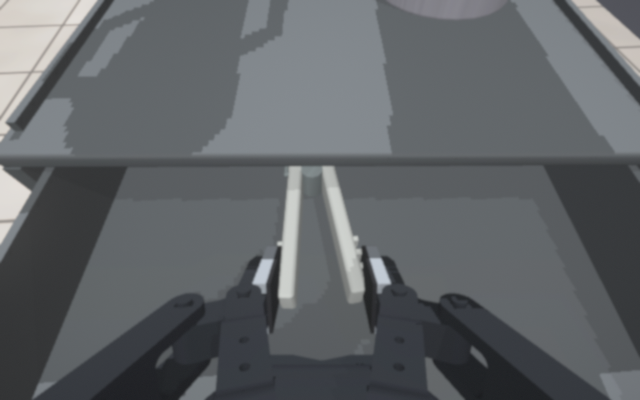

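The peg comes along: its handles show from (290,300)/(355,295) up to the spring at (312,180). Drawing further.

```bash

python3 -m pendant '[[[0,0,0,-9,0,-11,1],[0,0,0,-9,0,-11,1],[0,0,0,-4,0,-5,1],[0,0,0,0,0,0,1]]]'
python3 - <<'E'
from h import *
s=robot.sense()
cv2.imwrite("pics/w8.png",viewer.get_image("wrist")[:,:,::-1])
rel(W(-.055,0.012,.1235),tilt(.873))
im=viewer.get_image("scene")[:,:,::-1]; cv2.imwrite("pics/s8.png",cv2.resize(im[100:260,180:400],None,fx=3.6,fy=3.6,interpolation=cv2.INTER_CUBIC))
E
```

```text
time_s: 13.78
eef_pos: [0.5441, -0.0008, 0.1234]
orientation: [3.129, -0.87, 1.499]
force: [-0.1, 0.4, -0.3]
gripper_width: 0.448
t 13.825 eef [ 5.440e-01 -4.000e-04  1.234e-01] U [-0.0614  0.0112  0.1234] rpy [ 3.129 -0.87   1.499] F [-0.9 -0.6  0.3] g 0.447
shift mm (tool now) [ 4.2 -0.8  4.8] len 6.5
turn [ 0.0135  0.0031 -0.001 ] deg 0.8
shift in target axes [ 4.2 -0.8  4.9]
```

View pics/w8.png

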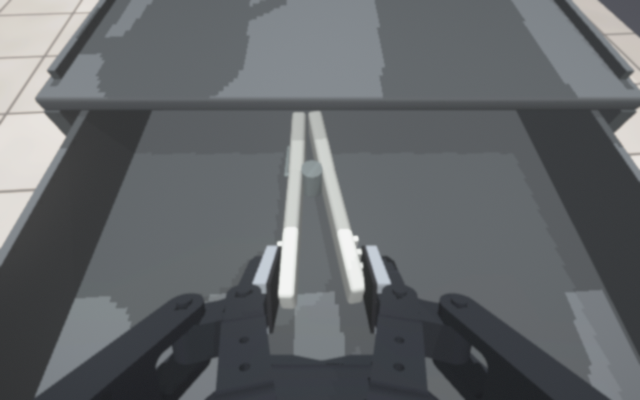

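View pics/s8.png

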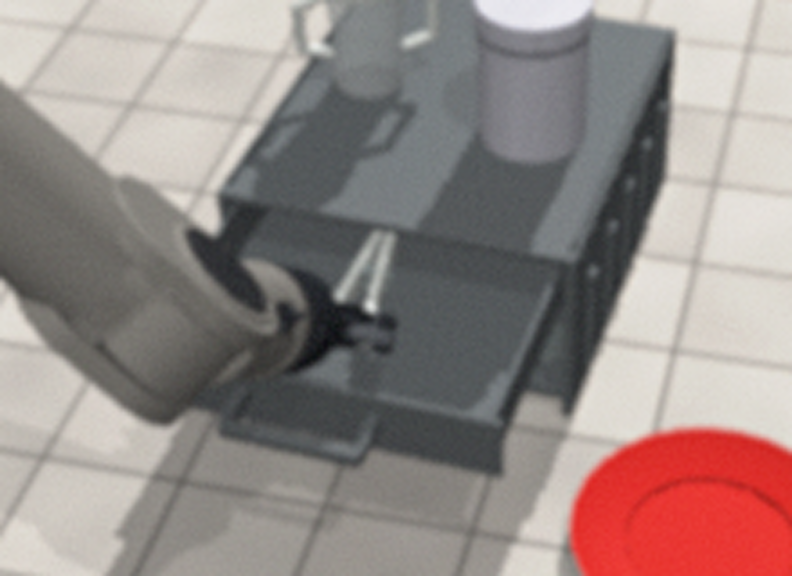

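```bash

python3 -m pendant '[[[0,0,0,0,0,0,-0.4],[0,0,0,0,0,0,-0.4],[0,0,0,0,0,0,-0.4],[0,0,0,0,0,-25,-0.4],[0,0,0,0,0,-35,-0.4],[0,-0.1,0,0,0,-35,-0.4],[0,-0.17,0,0,0,-20,-0.4],[0,-0.17,0,0,0,0,-0.4],[0,-0.17,0,0,0,0,-0.4],[0,-0.17,0,0,0,0,-0.4],[0,-0.09,0,0,0,0,-0.4],[0,0,0,0,0,0,-0.4]]]'
python3 - <<'E'
from h import *
s=robot.sense(); print(s["joint_pos"].round(3))
cv2.imwrite("pics/w9.png",viewer.get_image("wrist")[:,:,::-1])
rel(W(-.03,0.012,.20),tilt(0))
E
```

```text
time_s: 15.38
eef_pos: [0.537, -0.0862, 0.2037]
orientation: [3.129, 0.021, 1.493]
force: [-1.0, -0.4, -0.9]
gripper_width: 0.706
[ 0.273  0.302 -0.292  1.894  0.132  0.951 -0.16 ]
t 15.425 eef [ 0.5369 -0.0873  0.2035] U [-0.1487  0.0123  0.2035] rpy [3.129 0.02  1.491] F [-0.1  1.3  1.1] g 0.701
shift mm (tool now) [118.7  -0.9   1.1] len 118.7
turn [ 0.0121  0.0203 -0.01  ] deg 1.5
shift in target axes [118.7   0.3   3.5]
```

View pics/w9.png

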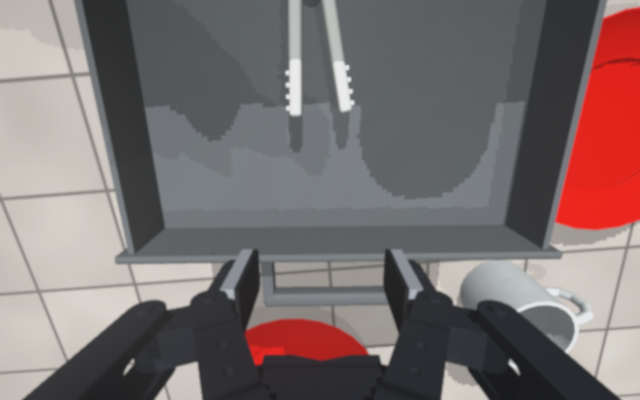

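```bash
python3 -m pendant '[[[0.01,0.02,-0.01,35,0,0,-0.4],[0,0,0,35,0,0,-0.4],[0,0,0,0,0,0,-0.4]]]'
python3 - <<'E'
from h import *
s=robot.sense()
im=viewer.get_image("wrist")[:,:,::-1].copy();cv2.imwrite("pics/w10.png",im)
rel(W(-.03,0.012,.20),tilt(0))
g=cv2.cvtColor(im,cv2.COLOR_BGR2HSV); m=((g[...,2]>150)&(g[...,1]<60)).astype(np.uint8)
E
```

```text
time_s: 15.8
eef_pos: [0.5418, -0.0172, 0.2018]
orientation: [-3.14, -0.006, 1.495]
force: [0.7, 1.1, -0.1]
gripper_width: 0.698
t 15.85 eef [ 0.5416 -0.0194  0.2017] U [-0.0805  0.0123  0.2017] rpy [-3.14  -0.005  1.493] F [ 0.2 -0.6  0.3] g 0.7
shift mm (tool now) [50.5 -0.2  1.9] len 50.6
turn [-0.0018 -0.0046 -0.0083] deg 0.6
shift in target axes [50.5  0.3  1.7]
```

View pics/w10.png

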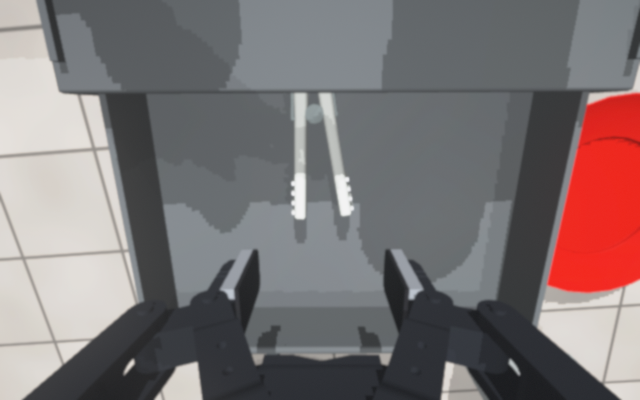

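```bash

python3 - <<'E'
from h import *
s=robot.sense()
a,b,c=[U(onz("wrist",p,.132,s)) for p in [(300,217),(346,213),(313.5,113)]]
print(a,b,c); m=(a+b)/2; d=c-m; print("mid ends",m,"len to spring",np.linalg.norm(d[:2]),"ang deg",np.degrees(np.arctan2(d[1],d[0])))
d/=np.linalg.norm(d[:2]); print("centre",m+d*.060)
for n in(1,):
  q=m+d*.05; print("grasp",q)
E
```

```text
[-0.08199619  0.02631172  0.132     ] [-0.07928089 -0.00605782  0.132     ] [-0.01148481  0.01573134  0.132     ]
mid ends [-0.08063854  0.01012695  0.132     ] len to spring 0.06938045921246845 ang deg 4.633262503090984
centre [-0.02083461  0.01497361  0.132     ]
grasp [-0.03080193  0.01416583  0.132     ]
```

```bash

python3 -m pendant '[[[0,0,-0.089,25,-2,0,-0.4],[0,0,0,25,0,15,-0.4],[0,0,0,0,0,15,-0.4],[0,0,0,0,0,0,-0.4]]]'
python3 - <<'E'
from h import *
rel(W(-.030,0.014,.1155),down(1.582))
E
```

```text
time_s: 16.35
eef_pos: [0.5411, 0.0294, 0.1702]
orientation: [-3.138, -0.006, 1.584]
force: [0.0, -0.4, -0.5]
gripper_width: 0.693
t 16.35 eef [0.5411 0.0294 0.1702] U [-0.0319  0.0162  0.1702] rpy [-3.138 -0.006  1.584] F [ 0.  -0.4 -0.5] g 0.693
shift mm (tool now) [ 1.4  2.5 54.7] len 54.8
turn [-0.0031 -0.0061  0.002 ] deg 0.4
shift in target axes [ 1.8  2.3 54.7]
```

```bash

python3 -m pendant '[[[0,-0.005,0,0,2,15,-0.4],[0,0,0,0,0,20,-0.4],[0,0,0,0,0,17,-0.4],[0,0,0,0,0,0,-0.4]]]'
python3 - <<'E'
from h import *
rel(W(-.030,0.014,.1155),down(1.582))
cv2.imwrite("pics/w11.png",viewer.get_image("wrist")[:,:,::-1])
E
```

```text
time_s: 16.85
eef_pos: [0.5438, 0.0262, 0.1154]
orientation: [-3.139, 0.001, 1.58]
force: [0.3, 0.3, 0.8]
gripper_width: 0.696
t 16.85 eef [0.5438 0.0262 0.1154] U [-0.0349  0.0133  0.1154] rpy [-3.139e+00  1.000e-03  1.580e+00] F [0.3 0.3 0.8] g 0.696
shift mm (tool now) [ 4.9 -0.3 -0.1] len 4.9
turn [-0.0027  0.0005 -0.0015] deg 0.2
shift in target axes [ 4.9 -0.3 -0.1]
```

View pics/w11.png

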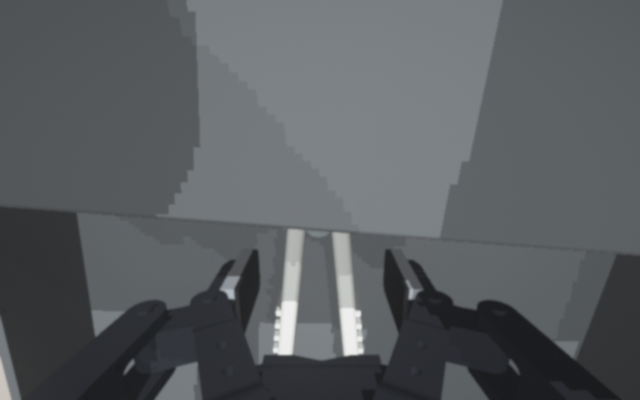

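The peg lies centred between the pads, with its handles at columns 292 and 343. Closing.

```bash

python3 -m pendant '[[[0,0,0,5,0,0,-0.4],[0,0,0,0,0,0,1],[0,0,0,0,0,0,1],[0,0,0,0,0,0,1],[0,0,0,0,0,0,1],[0,0,0,-15,0,0,1],[0,0,0,-30,0,0,1],[0,0,0,-25,0,0,1],[0,0,0,0,0,0,1]]]'
python3 - <<'E'
from h import *
rel(W(-.030,0.014,.1155),down(1.582))
E
```

```text
time_s: 18.02
eef_pos: [0.5462, -0.0435, 0.1183]
orientation: [3.14, 0.002, 1.579]
force: [0.6, 0.4, -0.6]
gripper_width: 0.352
t 18.025 eef [ 0.5462 -0.0435  0.1183] U [-0.1043  0.0061  0.1183] rpy [3.140e+00 2.000e-03 1.579e+00] F [ 0.6  0.4 -0.6] g 0.352
shift mm (tool now) [74.7 -2.1  2.6] len 74.8
turn [ 0.002   0.0016 -0.0028] deg 0.2
shift in target axes [74.7 -1.9  2.8]
```

```bash

python3 -m pendant '[[[0,0,0,0,0,-15,1],[0,0,0,0,0,-25,1],[0,0,0,0,0,-30,1],[0,0,0,0,0,-30,1],[0,0,0,0,0,-20,1],[0,0,0,0,0,0,1],[0,0,0,0,0,0,1]]]'
python3 - <<'E'
from h import *
cv2.imwrite("pics/w12.png",viewer.get_image("wrist")[:,:,::-1])
rel([0.4823,-0.3688,.24],down(1.582))
im=viewer.get_image("scene")[:,:,::-1]; cv2.imwrite("pics/s12.png",cv2.resize(im[80:380,130:450],None,fx=2,fy=2,interpolation=cv2.INTER_CUBIC))
E
```

```text
time_s: 18.9
eef_pos: [0.5459, -0.037, 0.2467]
orientation: [3.137, -0.001, 1.588]
force: [0.3, -0.3, -0.1]
gripper_width: 0.348
t 18.95 eef [ 0.546  -0.0369  0.2466] U [-0.0977  0.0067  0.2466] rpy [ 3.137e+00 -1.000e-03  1.588e+00] F [-0.3  0.4 -0.9] g 0.351
shift mm (tool now) [-330.7  -69.5    6. ] len 338.0
turn [ 0.0048 -0.0009  0.0063] deg 0.5
shift in target axes [-331.1  -67.4    6.6]
```

View pics/w12.png

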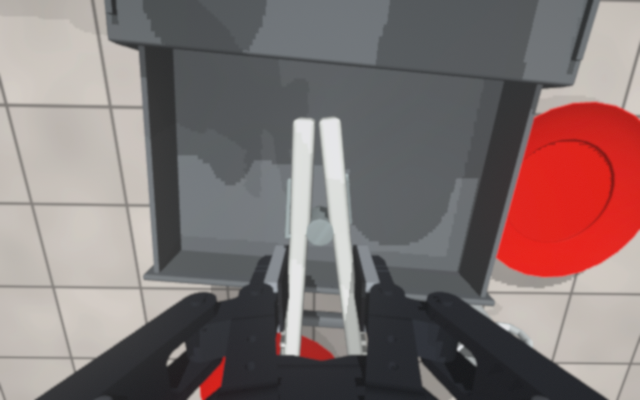

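View pics/s12.png

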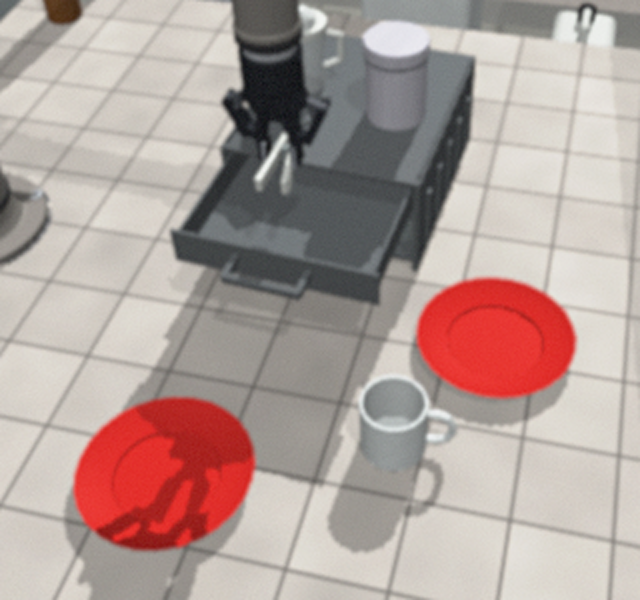

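The peg hangs level in the fingers with its jaws at (303,122)/(330,120). I'll carry it to the near plate.

```bash

python3 - <<'E'
from h import *
s=robot.sense(); R=Ro.from_euler("xyz",s["orientation"])
for zt in (.260,.262):
  for p in [(303,119),(330,118),(320,232)]:
    print(zt,(R.inv().apply(onz("wrist",p,zt,s)-s["eef_pos"])*1000).round(1))
E
python3 -m pendant '[[[0,0,0,-40,-8,0,1],[0,0,0,-52,-10,0,1],[0,0,0,-52,-10,0,1],[0,0,0,-52,-10,0,1],[0,0,0,-52,-10,0,1],[0,0,0,-40,-8,0,1],[0,0,0,0,0,0,1]]]'
python3 - <<'E'
from h import *
rel([0.4823,-0.3788,.10],down(1.582))
E
```

```text
0.26 [ 68.3  -6.2 -13.6]
0.26 [ 68.7   4.3 -13.6]
0.26 [ 20.8   0.4 -13.6]
0.262 [ 68.4  -6.1 -15.6]
0.262 [ 68.7   4.3 -15.6]
0.262 [ 21.7   0.4 -15.6]
time_s: 19.88
eef_pos: [0.4912, -0.3328, 0.2379]
orientation: [-3.135, -0.006, 1.592]
force: [-0.2, 0.6, -0.7]
gripper_width: 0.346
t 19.875 eef [ 0.4912 -0.3328  0.2379] U [-0.3967  0.0407  0.2379] rpy [-3.135 -0.006  1.592] F [-0.2  0.6 -0.7] g 0.346
shift mm (tool now) [-46.6  -9.1 137.7] len 145.7
turn [-0.0062 -0.0059  0.0102] deg 0.8
shift in target axes [-45.9  -9.4 137.9]
```

```bash

python3 -m pendant '[[[-0.006,-0.006,0.01,-35,-5,0,1],[0,0,0,-11,-4,20,1],[0,0,0,0,0,30,1],[0,0,0,0,0,30,1],[0,0,0,0,0,20,1],[0,0,0,0,0,0,1]]]'
python3 - <<'E'
from h import *
rel([0.4823,-0.3775,.012],down(1.582))
cv2.imwrite("pics/w13.png",viewer.get_image("wrist")[:,:,::-1])
im=viewer.get_image("top")[:,:,::-1].copy(); cv2.imwrite("pics/t13.png",cv2.resize(im[190:350,370:530],None,fx=3.6,fy=3.6,interpolation=cv2.INTER_CUBIC))
E
```

```text
time_s: 20.62
eef_pos: [0.4825, -0.3707, 0.1274]
orientation: [-3.135, -0.01, 1.589]
force: [-0.4, 0.0, -0.9]
gripper_width: 0.349
t 20.625 eef [ 0.4825 -0.3707  0.1274] U [-0.4352  0.0467  0.1274] rpy [-3.135 -0.01   1.589] F [-0.4  0.  -0.9] g 0.349
shift mm (tool now) [ -7.9   0.4 115.4] len 115.6
turn [-0.0067 -0.0102  0.0075] deg 0.8
shift in target axes [ -6.8  -0.3 115.4]
```

View pics/w13.png

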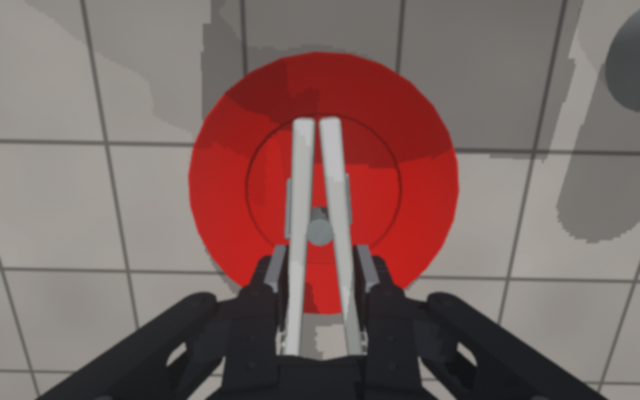

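View pics/t13.png

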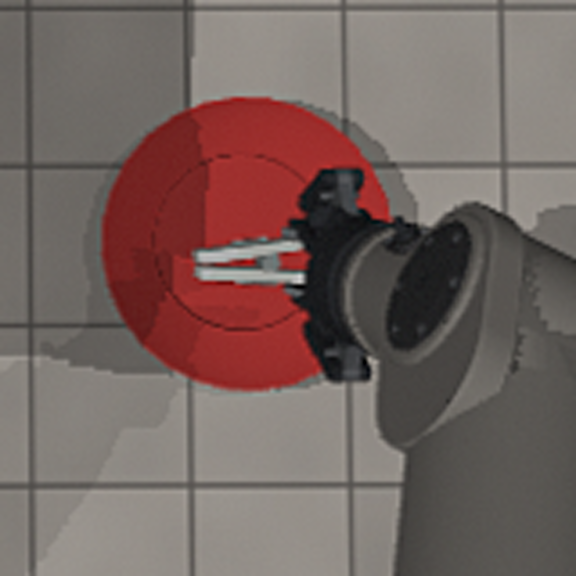

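```bash

python3 - <<'E'
from h import *
s=robot.sense()
im=cv2.imread("pics/w13.png"); 
L,R_,T,B=[onz("wrist",p,.005,s) for p in [(246,185),(401,185),(323,116),(323,262)]]
print("inner", (L+R_)/2,np.linalg.norm(L-R_),T,B)
L,R_,T,B=[onz("wrist",p,.022,s) for p in [(189,183),(459,183),(322,52),(325,314)]]
print("outer", (L+R_)/2,np.linalg.norm(L-R_),(T+B)/2,np.linalg.norm(T-B))
E
```

```text
inner [ 0.4861859  -0.36336149  0.005     ] 0.13352404941780274 [ 0.48464429 -0.30597581  0.005     ] [ 0.48726464 -0.43661491  0.005     ]
outer [ 0.48632126 -0.35764404  0.022     ] 0.21739352771750764 [ 0.48644785 -0.37075542  0.022     ] 0.2193423642892727
```

```bash

python3 -m pendant '[[[-0.006,-0.01,0.007,-8,1.5,20,1],[0,0,0,0,0,25,1],[0,0,0,0,0,25,1],[0,0,0,0,0,20,1],[0,0,0,0,0,10,1],[0,0,0,0,0,0,1]]]'
python3 - <<'E'
from h import *
rel([0.484,-0.3785,.012],down(1.582))
E
```

```text
time_s: 21.48
eef_pos: [0.4917, -0.3815, 0.0333]
orientation: [3.128, 0.009, 1.584]
force: [-0.5, -0.1, -0.8]
gripper_width: 0.354
t 21.475 eef [ 0.4917 -0.3815  0.0333] U [-0.4453  0.0368  0.0333] rpy [3.128 0.009 1.584] F [-0.5 -0.1 -0.8] g 0.354
shift mm (tool now) [ 3.3 -8.  21.2] len 22.9
turn [0.0134 0.0086 0.0017] deg 0.9
shift in target axes [ 3.1 -7.7 21.3]
```

```bash

python3 -m pendant '[[[0.013,0.008,0,3,-7,6,1],[0,0,0,0,0,6,1],[0,0,0,0,0,0,1]]]'
python3 - <<'E'
from h import *
rel([0.484,-0.3785,.012],down(1.582))
cv2.imwrite("pics/w14.png",viewer.get_image("wrist")[:,:,::-1])
E
```

```text
time_s: 21.85
eef_pos: [0.4852, -0.3792, 0.0221]
orientation: [3.14, 0.002, 1.583]
force: [0.1, 1.2, 0.0]
gripper_width: 0.349
t 21.85 eef [ 0.4852 -0.3792  0.0221] U [-0.4434  0.0435  0.0221] rpy [3.140e+00 2.000e-03 1.583e+00] F [0.1 1.2 0. ] g 0.349
shift mm (tool now) [ 0.8 -1.2 10.1] len 10.2
turn [0.0016 0.0016 0.0014] deg 0.2
shift in target axes [ 0.7 -1.2 10.1]
```

View pics/w14.png

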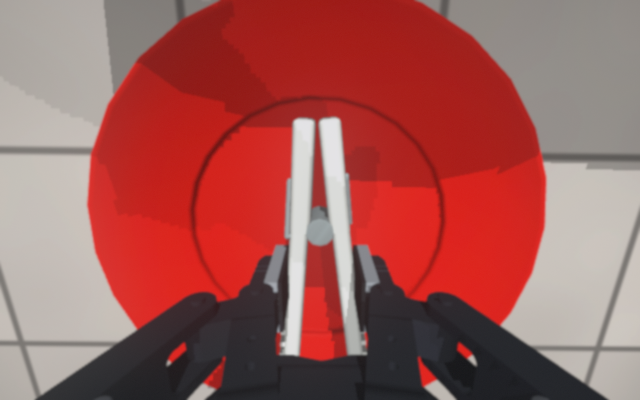

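```bash

python3 -m pendant '[[[0,0,0,0,-1,4,1],[0,0,0,0,0,4,1],[0,0,0,0,0,0,1]]]'
python3 -m pendant '[[[0,0,0,0,0,2,1],[0,0,0,0,0,0,1]]]'
python3 -m pendant '[[[0,0,0,0,0,2,1],[0,0,0,0,0,0,1]]]'
```

```text
time_s: 22.28
eef_pos: [0.4845, -0.3796, 0.0142]
orientation: [3.139, 0.002, 1.583]
force: [0.3, 0.9, -0.6]
gripper_width: 0.347
time_s: 22.52
eef_pos: [0.4846, -0.3796, 0.012]
orientation: [3.139, 0.002, 1.583]
force: [-0.5, -0.4, -0.5]
gripper_width: 0.355
time_s: 22.78
eef_pos: [0.4851, -0.38, 0.0113]
orientation: [3.138, 0.003, 1.583]
force: [-0.4, 0.3, -0.1]
gripper_width: 0.356
```

```bash

python3 -m pendant '[[[0,0,0,0,0,2,1],[0,0,0,0,0,0,1]]]'
python3 -m pendant '[[[0,0,0,0,0,1.5,1],[0,0,0,0,0,0,1]]]'
```

```text
time_s: 23.02
eef_pos: [0.4855, -0.3801, 0.0114]
orientation: [3.138, 0.004, 1.583]
force: [0.5, 0.3, -1.0]
gripper_width: 0.346
time_s: 23.28
eef_pos: [0.4857, -0.3803, 0.0112]
orientation: [3.138, 0.004, 1.583]
force: [0.3, 0.1, -1.1]
gripper_width: 0.349
```

```bash

python3 -m pendant '[[[0,0,0,0,0,0,0.1],[0,0,0,0,0,0,-0.2],[0,0,0,0,0,0,-0.2],[0,0,0,0,0,0,-0.2],[0,0,0,0,0,-10,-0.2],[0,0,0,0,0,-25,-0.2],[0,0,0,0,0,-40,-0.2],[0,0,0,0,0,-50,-0.2],[0,0,0,0,0,0,-0.2]]]'
python3 - <<'E'
from h import *
s=robot.sense(); 
cv2.imwrite("pics/w15.png",viewer.get_image("wrist")[:,:,::-1])
rel(W(-.215,0,.2),down(-.07)); print(s["joint_pos"].round(2))
for p in [(303,119)]: pass
E
```

```text
time_s: 24.4
eef_pos: [0.4855, -0.3799, 0.1412]
orientation: [3.137, 0.004, 1.583]
force: [0.1, 0.1, -0.4]
gripper_width: 0.603
t 24.45 eef [ 0.4841 -0.379   0.1389] U [-0.4433  0.0445  0.1389] rpy [3.141e+00 2.000e-03 1.583e+00] F [-0.5 -0.4 -0. ] g 0.602
shift mm (tool now) [223.8  63.2 -61.5] len 240.5
turn [2.3000e-03 7.0000e-04 1.6533e+00] deg 94.7
shift in target axes [  44.5 -228.3  -61.1]
[ 0.69  0.48 -0.17  1.78  0.1   0.89  0.49]
```

View pics/w15.png

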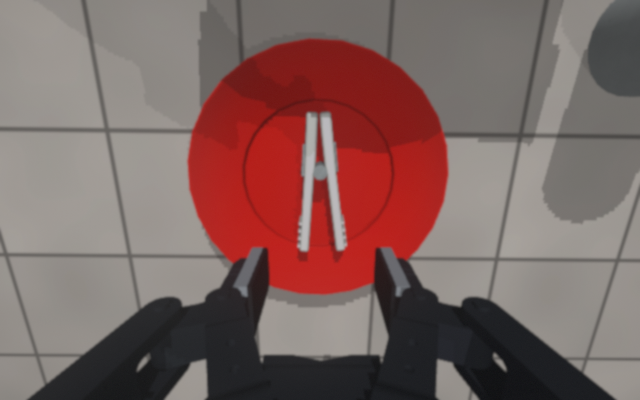

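The peg lies flat on the plate, centred at about (321,180) with the inner circle's centre at about (319,172). Next I push the drawer shut with closed fingers against the bar.

```bash

python3 -m pendant '[[[0,0,0.082,30,10,-10,1],[0,0,0,40,12,-10,1],[0,0,0,40,12,0,1],[0,0,0,40,10,0,1],[0,0,0,0,0,0,1]]]'
python3 - <<'E'
from h import *
rel(W(-.265,0,.120),tilt(0))
E
```

```text
time_s: 25.08
eef_pos: [0.5339, -0.2267, 0.1544]
orientation: [-3.134, -0.001, 1.496]
force: [-1.0, -0.6, 0.1]
gripper_width: 0.0
t 25.075 eef [ 0.5339 -0.2267  0.1544] U [-0.2879  0.0055  0.1544] rpy [-3.134e+00 -1.000e-03  1.496e+00] F [-1.  -0.6  0.1] g 0.0
shift mm (tool now) [22.8  5.7 34.4] len 41.7
turn [-0.0071 -0.001  -0.0045] deg 0.5
shift in target axes [22.9  5.5 34.4]
```

```bash

python3 -m pendant '[[[-0.007,0,-0.004,10,5,20,1],[0,0,0,0,0,15,1],[0,0,0,0,0,0,1]]]'
python3 - <<'E'
from h import *
rel(W(-.265,0,.120),tilt(0))
E
```

```text
time_s: 25.45
eef_pos: [0.5371, -0.2188, 0.1162]
orientation: [-3.137, -0.0, 1.499]
force: [-0.0, 0.2, 0.4]
gripper_width: -0.002
t 25.45 eef [ 0.5371 -0.2188  0.1162] U [-0.2797  0.0029  0.1162] rpy [-3.137 -0.     1.499] F [-0.   0.2  0.4] g -0.002
shift mm (tool now) [14.7  2.9 -3.8] len 15.5
turn [-0.0046 -0.0003 -0.002 ] deg 0.3
shift in target axes [14.7  2.9 -3.8]
```

```bash

python3 -m pendant '[[[0,0,0,20,2,-3,1],[0,0,0,22,0,0,1],[0,0,0,20,0,0,1],[0,0,0,25,0,0,1],[0,0,0,25,0,0,1],[0,0,0,25,0,0,1],[0,0,0,25,0,0,1],[0,0,0,15,0,0,1],[0,0,0,0,0,0,1]]]'
python3 - <<'E'
from h import *
rel(W(-.062,0,.120),tilt(0))
im=viewer.get_image("scene")[:,:,::-1]; cv2.imwrite("pics/s16.png",cv2.resize(im[80:380,130:450],None,fx=2,fy=2,interpolation=cv2.INTER_CUBIC))
E
```

```text
time_s: 26.58
eef_pos: [0.5531, -0.0382, 0.1237]
orientation: [-3.141, 0.005, 1.493]
force: [0.6, 0.5, 0.2]
gripper_width: 0.001
t 26.575 eef [ 0.5531 -0.0382  0.1237] U [-0.0985 -0.0005  0.1237] rpy [-3.141  0.005  1.493] F [0.6 0.5 0.2] g 0.001
shift mm (tool now) [36.5 -0.8  3.6] len 36.7
turn [-0.0006  0.0054 -0.0082] deg 0.6
shift in target axes [36.5 -0.5  3.7]
```

View pics/s16.png

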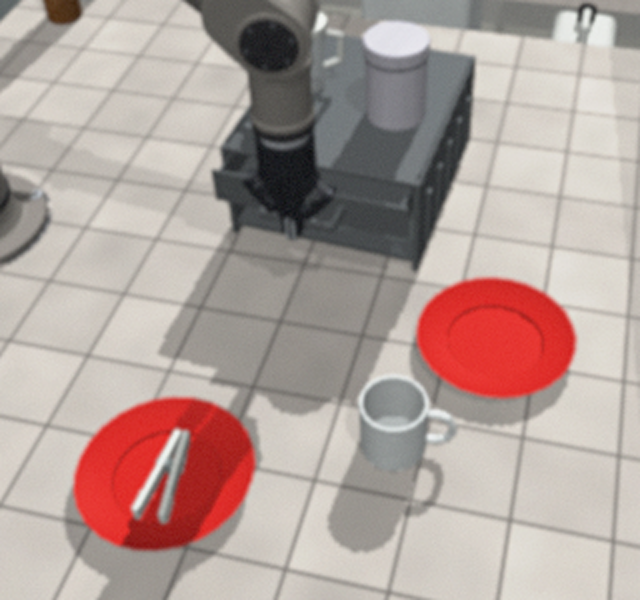

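```bash

python3 -m pendant '[[[0,0,0,14,0,1,1],[0,0,0,14,0,1,1],[0,0,0,6,0,0,1]]]'
python3 -m pendant '[[[0,0,0,5,0,0,1],[0,0,0,5,0,0,1]]]'
python3 -m pendant '[[[0,0,0,5,0,0,1],[0,0,0,5,0,0,1]]]'
python3 - <<'E'
from h import *
rel(W(-.062,0,.120),tilt(0))
E
```

```text
time_s: 27.0
eef_pos: [0.5561, -0.0062, 0.1218]
orientation: [-3.142, 0.007, 1.487]
force: [-0.3, -1.5, 0.4]
gripper_width: -0.002
time_s: 27.25
eef_pos: [0.5566, 0.0002, 0.1218]
orientation: [-3.14, 0.013, 1.485]
force: [-2.6, -18.8, 6.8]
gripper_width: 0.002
time_s: 27.5
eef_pos: [0.5564, -0.0001, 0.1219]
orientation: [-3.138, 0.025, 1.477]
force: [-3.4, -12.3, 5.8]
gripper_width: -0.001
t 27.5 eef [ 5.564e-01 -1.000e-04  1.219e-01] U [-0.0603 -0.0011  0.1219] rpy [-3.138  0.025  1.477] F [ -3.4 -12.3   5.8] g -0.001
shift mm (tool now) [-1.7 -1.1  1.9] len 2.8
turn [-0.0036  0.0249 -0.0237] deg 2.0
shift in target axes [-1.7 -1.1  1.9]
```

Firm stop, with the finger where a shut drawer should be. I'll back off, clear the unit and check.

```bash

python3 -m pendant '[[[0,0,0,-20,0,0,1],[0,0,0,-40,0,0,1],[0,0,0,-30,0,-20,1],[0,0,0,0,0,-50,1],[0,0,0,0,0,-50,1],[0,0,0,-40,40,0,1],[0,0,0,-40,40,0,1],[0,0,0,-20,40,0,1],[0,0,0,0,0,0,1]]]'
python3 - <<'E'
from h import *
rel(W(-.062,0,.120))
for n in("top","scene"):
    im=viewer.get_image(n)[:,:,::-1].copy(); cv2.imwrite(f"pics/{n}17.png",im)
    for l in("peg","plate","cup","canister","mug","drawer_handle"): print(n,l,[(d["at"],round(d["score"],2)) for d in search_frame(l,n)][:3])
im=cv2.imread("pics/top17.png")
cv2.imwrite("pics/t17c.png",cv2.resize(im[110:310,115:495],None,fx=2,fy=2,interpolation=cv2.INTER_CUBIC))
cv2.imwrite("pics/t17u.png",cv2.resize(im[145:295,115:305],None,fx=4,fy=4,interpolation=cv2.INTER_CUBIC))
E
```

```text
time_s: 28.62
eef_pos: [0.6607, -0.2074, 0.2495]
orientation: [3.141, 0.02, 1.477]
force: [0.1, 0.2, -0.5]
gripper_width: 0.003
t 28.625 eef [ 0.6607 -0.2074  0.2495] U [-0.2598 -0.1197  0.2495] rpy [3.141 0.02  1.477] F [ 0.1  0.2 -0.5] g 0.003
shift mm (tool now) [ 197.4 -124.4  125.6] len 265.0
top peg []
top plate [([320.7, 123.1], 0.73), ([467.4, 258.4], 0.66)]
top cup [([184.5, 263.6], 0.79)]
top canister [([200.7, 196.4], 0.9)]
top mug [([386.3, 154.4], 0.89), ([275.1, 232.3], 0.52)]
top drawer_handle [([275.8, 232.8], 0.94)]
scene peg [([215.4, 317.3], 0.58)]
scene plate [([379.5, 248.6], 0.82), ([211.9, 317.9], 0.65)]
scene cup []
scene canister [([328.2, 115.7], 0.95)]
scene mug [([326.4, 291.2], 0.69)]
scene drawer_handle [([269.3, 169.1], 0.83)]
```

View pics/t17c.png

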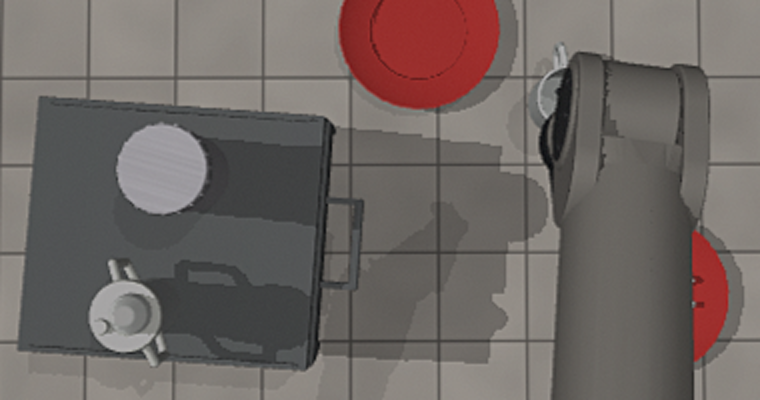

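View pics/t17u.png

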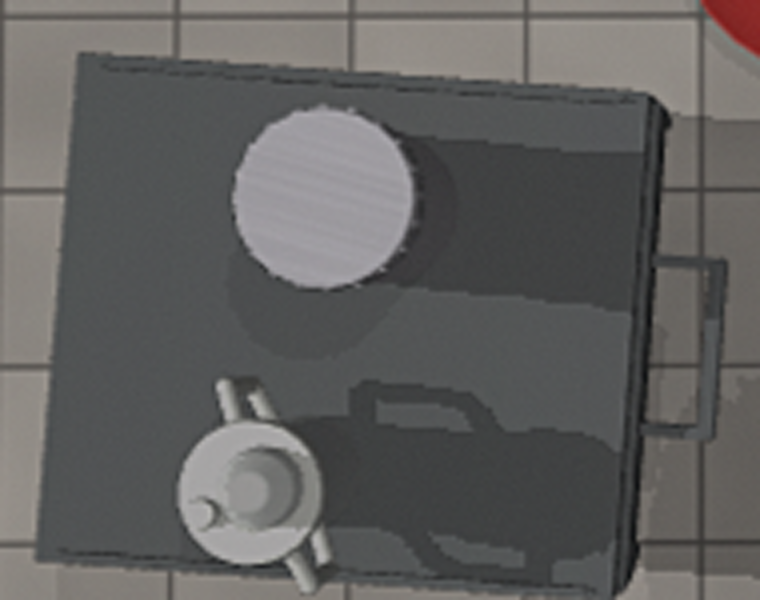

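View pics/scene17.png

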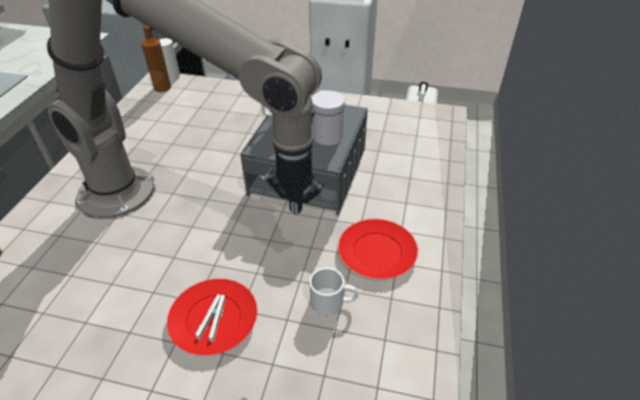

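The bar is back against the unit: its outer corner sits at crop (727,260), against (732,260) at the start. Cup and canister are pixel-identical to the start, and the mug is unmoved in the scene view at (327,292). The peg lies mid-plate at (212,318). Handing in.

```bash

python3 - <<'E'
from h import *
s={"eef_pos":np.array([.4841,-.379,.1389]),"orientation":np.array([3.141,.002,1.583])}
j=onz("wrist",(319,112),.022,s); h=onz("wrist",(322,250),.022,s)
print("peg centre",(j+h)/2,np.linalg.norm(j-h)); L,R_=onz("wrist",(244,172),.005,s),onz("wrist",(394,172),.005,s); T,B=onz("wrist",(318,38),.022,s),onz("wrist",(318,294),.022,s)
print("plate",(L+R_)/2,(T+B)/2)
print(robot.job_done())
E
```

```text
peg centre [ 0.4846427  -0.36995785  0.022     ] 0.11834140034141745
plate [ 0.48316952 -0.36201474  0.005     ] [ 0.48243633 -0.36633157  0.022     ]
the job is handed in; nothing more can be done
None
```

I handed the job in at about 29 s of the 72 s allowed, with all four steps done. The system gave no verdict, so the results below are my own checks.

**What I did:** I pulled the drawer out to its stop by the bar. I found the peg's handle ends by camera rather than by feeling for them, just under the board's edge. I gripped them with the tool tilted 50° and drew the peg out. I then regripped it from above across its middle, lifted it out and set it down on the nearer red plate. The drawer was pushed shut with closed fingers until it met a firm stop at about 19 N.

**Last checks:**
- **Peg:** it lies flat, about 4 mm from the plate's middle judged by the rim. A rough reading of the inner ring (not its true centre line) gave 8 mm. Both are within the 35 mm allowed.
- **Drawer:** the stop was where a shut drawer should be. The top image shows the bar only about 3 mm further in than at the start, which would leave it up to about 2 mm open, within the 6 mm limit.
- **Cup and canister:** unchanged in the top view.
- **Mug:** partly hidden by the arm in the top view, and unchanged in the scene view.
- **Robot:** the arm stood clear of everything.

**Disagreements:**
- The scene and top cameras differed by about 8 mm on the peg's sideways position in the drawer, so I used the wrist camera for grasping.
- The top-view detector did not find the peg at the end because the arm hid most of the plate. The scene view found it.
- The force at set-down was too small to show contact clearly. I took the tool no longer going down as contact.

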